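# Close the mixed paint tins, shelve them and pass the job tag

## Task

The touch-up paint is mixed: press the lid of every tin on the bench fully home before you lift that tin, then stand all the tins upright on the raised shelf, each with its whole foot on the board. When they are all up, lift the yellow job tag over the end stop of the blue rail and hang it on the green rail, between that rail's stops. Leave the other things on the bench where they are.

Things in the scene. Friction and masses are not known exactly. Their poses are not given: they have to be found in the camera images.
- tin_a: Loose round aluminium paint tin with a red band, 60 mm in diameter, body 70 mm high, 0.25 to 0.5 kg, standing upright on the bench at the start; may be absent. Origin at the centre of its underside, z up its axis. Its black lid (54 mm in diameter, 8 mm thick, part of the tin, cannot come off) sits on top: the lid's top is 78 mm above the origin plus the lid's value.
- lid_a (a joint): How far the lid of tin_a stands proud, in m: 0 = pressed fully home, underside of the black lid flush on the tin's rim; 0.010 = highest. While it is proud an orange skirt (48 mm in diameter) shows under it. It is a stiff push fit: it slides down the tin's axis against about 8 N, stops hard at 0 and stays where it is left.
- tin_b: Loose round aluminium paint tin with a blue band, 60 mm in diameter, body 70 mm high, 0.25 to 0.5 kg, standing upright on the bench at the start; may be absent. Origin at the centre of its underside, z up its axis. Its black lid (54 mm in diameter, 8 mm thick, part of the tin, cannot come off) sits on top: the lid's top is 78 mm above the origin plus the lid's value.
- lid_b (a joint): How far the lid of tin_b stands proud, in m: 0 = pressed fully home, underside of the black lid flush on the tin's rim; 0.010 = highest. While it is proud an orange skirt (48 mm in diameter) shows under it. It is a stiff push fit: it slides down the tin's axis against about 8 N, stops hard at 0 and stays where it is left.
- tin_c: Loose round aluminium paint tin with a green band, 60 mm in diameter, body 70 mm high, 0.25 to 0.5 kg, standing upright on the bench at the start; may be absent. Origin at the centre of its underside, z up its axis. Its black lid (54 mm in diameter, 8 mm thick, part of the tin, cannot come off) sits on top: the lid's top is 78 mm above the origin plus the lid's value.
- lid_c (a joint): How far the lid of tin_c stands proud, in m: 0 = pressed fully home, underside of the black lid flush on the tin's rim; 0.010 = highest. While it is proud an orange skirt (48 mm in diameter) shows under it. It is a stiff push fit: it slides down the tin's axis against about 8 N, stops hard at 0 and stays where it is left.
- tin_d: Loose round aluminium paint tin with a yellow band, 60 mm in diameter, body 70 mm high, 0.25 to 0.5 kg, standing upright on the bench at the start; may be absent. Origin at the centre of its underside, z up its axis. Its black lid (54 mm in diameter, 8 mm thick, part of the tin, cannot come off) sits on top: the lid's top is 78 mm above the origin plus the lid's value.
- lid_d (a joint): How far the lid of tin_d stands proud, in m: 0 = pressed fully home, underside of the black lid flush on the tin's rim; 0.010 = highest. While it is proud an orange skirt (48 mm in diameter) shows under it. It is a stiff push fit: it slides down the tin's axis against about 8 N, stops hard at 0 and stays where it is left.
- shelf_top (a point): Centre of the top face of the raised shelf, a fixed plywood board 440 mm long (this frame's x), 110 mm deep (its y) and 12 mm thick, with a green strip along its -y edge, on two dark legs; its top is 90 mm above the bench. Nothing else stands on it. z up.
- rail_mixing_mid (a point): The blue 'mixing' rail: a steel bar 10 mm wide (frame x), 10 mm high and 180 mm long (frame y), its top 150 mm above the bench, on a post at each end over a blue base 70 by 190 mm. At each end a blue end stop, 8 mm long and 14 mm wide, rises 15 mm above the bar's top; 164 mm free between them. This point: middle of the bar's top; z up.
- rail_ready_mid (a point): The green 'ready' rail, end to end with the blue one (either may be on the left): a steel bar 10 mm wide (frame x), 10 mm high and 180 mm long (frame y), its top 150 mm above the bench, on a post at each end over a green base 70 by 190 mm. At each end a green end stop, 8 mm long and 14 mm wide, rises 15 mm above the bar's top; 164 mm free between them. This point: middle of the bar's top; z up.
- tag: Yellow job tag, 60 g, astride the blue rail: bridge 5 mm thick, 32 (x) by 44 mm (y); two plates 4 mm thick, 44 wide, 60 long hang from it astride the bar, 24 mm apart inside, open below. On the bridge a black grip 12 mm thick (x), 34 wide (y), 40 high. Origin: middle of the bridge's underside, which rests on the bar (grip from +5 to +45 mm, plates down to -60). z up, y along the bar.
- jar: A bystander: amber jar, loose on the bench, to be left where it is. 48 mm in diameter, 75 mm high.
- can: A bystander: blue paint can, loose on the bench, to be left where it is. 66 mm in diameter, 110 mm high.
- tape: A bystander: roll of masking tape, loose on the bench, to be left where it is. 100 mm in diameter, 24 mm high, lying flat.
- spatula: A bystander: spatula, loose on the bench, to be left where it is. Lying flat.
- brush: A bystander: brush, loose on the bench, to be left where it is. Lying flat.
- thinner: A bystander: bottle of thinner, loose on the bench, to be left where it is. 66 mm in diameter, 170 mm high.

How it is judged:
By the outcome, as a careful person would: the job done as asked, in the order asked, and still so for the second after the job is handed in, with the robot touching nothing.
Of tin_a, tin_b, tin_c, tin_d only 3 to 4 are there at a start; the rules pass over those that are not, and their reading is None.
At some moment in a run one of tin_a, tin_b, tin_c, tin_d may be knocked a few centimetres aside while the robot is not near it.
It also fails if it takes over 210 s, if anything falls off the work surface, if the arm or the gripper's body presses on something with over 40 N, if the wrist force passes 120 N, or if a joint passes its speed limit or range.

## Robot

A 7-joint arm with a two-finger parallel gripper is mounted at the origin on the work surface. World frame = base frame: x ahead of the robot, y to its left, z up, the work surface at z = 0. Lengths are in m, angles in rad, forces in N, time in s.
With the tool pointing down it reaches from about 0.375 to 0.925 m from the base axis. Payload 3.1 kg.
Tool frame: the origin (TCP) lies between the finger pads; the fingertips stand 19 mm ahead of it and the grasp point (between the pads) is the TCP; z points along the fingers, y is the line along which they close (so a half turn about z gives the same grasp; the last joint's range is limited). The gripper opens to 85 mm and grips with 20 to 120 N. Pads are 22 mm wide; open, the fingers measure 114 mm over their backs; the gripper's body (76 mm by 85 mm) begins 54 mm behind the grasp point. The pads swing forward as they close: fully open they stand 13 mm farther back than shut.
Start: joints at [1.2, 0.383, 0.044, 1.598, -0.018, 1.161, -0.05], TCP at [0.175, -0.626, 0.25] pointing down, gripper open.
Joint ranges: [-2.61, 2.61], [-0.41, 2.15], [-1.48, 1.57], [0, 2.5], [-1.57, 4.71], [0.05, 1.97], [-2.85, 2.85]. Speed limits (rad/s): [2.79, 2.79, 3.14, 3.14, 3.14, 3.14, 3.14].

## Interface

Orientations are given as a unit quaternion [x, y, z, w].
In Python, from bench import move_ptp, movel, move_j, move_gripper, pause, inverse_kinematics, read_camera, camera_params, MotionError, sign_off, look_for, tip_of, read_time_s, read_qpos, read_joint_vel, read_effort, read_eef_pos, read_tcp_rot, read_ft_force, read_ft_torque, read_finger_gap, read_grasp_force gives the robot as it stands. Calls block until the motion is done:
- move_ptp(position, orientation): joint-space move of the TCP to a pose.
- movel(position, orientation=None, speed=0.15): straight line of the TCP; orientation=None keeps the orientation; speed is the mean speed in m/s.
- move_j(angles): joint-space move.
- move_gripper(opening, effort=None): finger opening in m; effort is the grip in N (None keeps the last); returns when the fingers have stopped.
- pause(seconds).
- inverse_kinematics(position, orientation): joint angles nearest the present ones, or None.
- read_camera(name): name is "scene" or "side" or "wrist"; returns the picture (384x512x3 uint8, red, green, blue); there is no depth.
- camera_params(name): a dict with "K" (3x3 intrinsics, pixels), "dist_coeffs" ([k1, k2, p1, p2, k3] as OpenCV has them; the pictures are not rectified), "camera_from_world" (4x4, takes a point from world to camera coordinates). Camera axes: x right, y down, z forward; pixel columns grow to the right and rows downward; lengths in m; the calibration is good to about 2 mm. A picture is of the moment at which its call begins: read the wrist's pose just before it. camera_params takes no time and is no camera call; for the wrist camera it gives the pose at the moment of the call.
A pose or a line that the arm cannot do raises MotionError and nothing moves.
- sign_off(): hands the job in; it is judged then, once.
Trained networks look in the newest picture that a camera, given by its name, has taken for a name from the list of things; names that differ only in an ending like _2 or _b are one class to them, and where a whole thing is asked for, a point or a joint stands for the part that bears it (a point fixed in the world has none). Each returns a list of dicts, best first, with "confidence" (0 to 1); they miss things now and then, are a little off and sometimes report something else, mostly with a low value. They report only what shows in the picture. A call takes as long as a camera call.
- look_for(camera, name): "at" ([column, row] in pixels, amid what is visible of it).
- tip_of(camera, name): "at" ([column, row] in pixels: a listed point, or the origin of a listed thing).
Readings, each from a call of its own:
- read_time_s(): time.
- read_qpos(): joint angles.
- read_joint_vel(): joint speeds.
- read_effort(): joint torques, N m.
- read_eef_pos(): TCP position.
- read_tcp_rot(): TCP orientation.
- read_ft_force(): force on the tool from outside, world axes, zero at the start.
- read_ft_torque(): the same for the moment, N m.
- read_finger_gap(): finger opening in m.
- read_grasp_force(): force on a finger pad.
Only numpy, scipy, OpenCV 4.12 (cv2) and the standard library are available. Lean on these libraries where they do the work, as an engineer would, in place of code of your own. Each camera call takes 0.05 s, during which the arm holds its last target. There are 200 camera calls.

## Working session

There is one attempt and no reset: what is moved stays moved. The work goes in short steps, each a Python script; the robot and the scene stay as the last script left them, time stands still between calls to the robot, and variables do not carry over. Pictures are saved under pics/ and viewed, at most 14 in all, crops included, and the job is handed in when it is done.

```bash
ls; mkdir -p pics; python3 - <<'E'
from bench import *
import cv2,numpy as np
for c in("scene","side","wrist"):
    im=read_camera(c); cv2.imwrite(f"pics/{c}0.png",im[:,:,::-1])
    p=camera_params(c); M=np.linalg.inv(p["camera_from_world"]); print(c,p["K"],p["dist_coeffs"],M.round(3).tolist())
print(read_time_s(),read_tcp_rot(),read_ft_force())
E
```

```text
pics
scene [[447.58367742   0.         259.26703955]
 [  0.         447.58367742 201.26617064]
 [  0.           0.           1.        ]] [-0.10768449  0.          0.          0.          0.        ] [[-0.047, 0.781, -0.622, 1.274], [0.999, 0.027, -0.041, -0.017], [-0.015, -0.624, -0.782, 1.009], [0.0, 0.0, 0.0, 1.0]]
side [[348.31786124   0.         264.93010915]
 [  0.         348.31786124 192.27114923]
 [  0.           0.           1.        ]] [0.02626852 0.         0.         0.         0.        ] [[0.963, -0.186, 0.196, 0.374], [-0.27, -0.709, 0.652, -0.631], [0.017, -0.68, -0.733, 0.769], [0.0, 0.0, 0.0, 1.0]]
wrist [[299.51789289   0.         253.60706443]
 [  0.         299.51789289 196.5645532 ]
 [  0.           0.           1.        ]] [-0.0338032  0.         0.         0.         0.       ] [[0.269, -0.91, -0.316, 0.255], [-0.963, -0.255, -0.086, -0.604], [-0.003, 0.327, -0.945, 0.373], [0.0, 0.0, 0.0, 1.0]]
0.15 [ 9.90709336e-01  1.35992330e-01 -2.00533448e-04 -1.02808643e-03] [-0.78083117 -0.00207086 -0.49401212]
```

View pics/scene0.png

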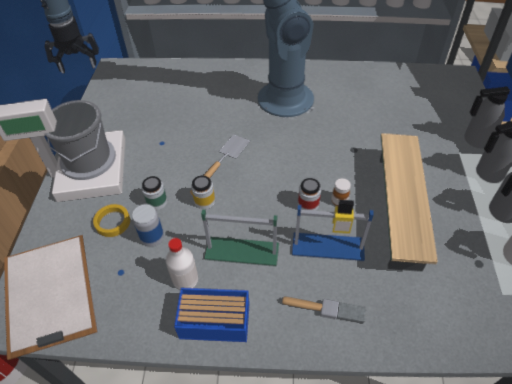

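View pics/side0.png

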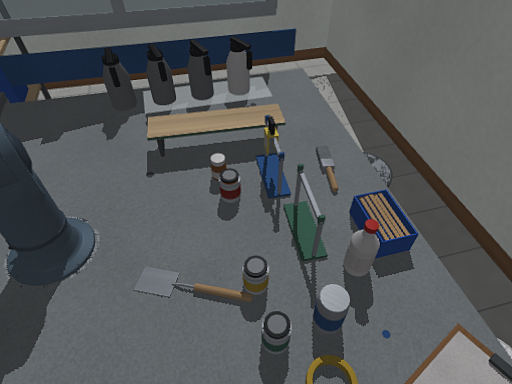

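The scene shows red tin_a (310,192), green tin_c (153,190), yellow tin_d (203,190), and no blue tin. The jar at (342,188) is close to tin_a. The green rail is at (242,220), the blue rail with the tag at (345,215), and the shelf at (405,195). The side view agrees.

```bash
cat > h.py <<'E'
from bench import *
import numpy as np, cv2
from scipy.spatial.transform import Rotation as R
def ray(cam,px,p=None):
    p=p or camera_params(cam); T=np.linalg.inv(p["camera_from_world"])
    u=cv2.undistortPoints(np.array([[px]],float),np.array(p["K"]),np.array(p["dist_coeffs"]))[0,0]
    return T[:3,3],T[:3,:3]@np.array([u[0],u[1],1])
def at_z(cam,px,z,p=None):
    o,d=ray(cam,px,p); return o+d*(z-o[2])/d[2]
def proj(cam,X,p=None):
    p=p or camera_params(cam); M=np.array(p["camera_from_world"])
    return cv2.projectPoints(np.array(X,float).reshape(-1,3),cv2.Rodrigues(M[:3,:3])[0],M[:3,3],np.array(p["K"]),np.array(p["dist_coeffs"]))[0][:,0]
def down(yaw): # tool z down; closing line (tool y) at angle yaw from world x axis +90
    return (R.from_euler("z",yaw)*R.from_quat([1,0,0,0])).as_quat()
E
python3 - <<'E'
from h import *
Z=dict(tin_a=0,tin_b=0,shelf_top=.09,rail_mixing_mid=.15,rail_ready_mid=.15,tag=.15,jar=0,can=0,thinner=0,tape=0)
for c in("scene","side"):
    read_camera(c)
    for n,z in Z.items():
        print(c,n,[(np.round(r["at"]).tolist(),round(r["confidence"],2),at_z(c,r["at"],z)[:2].round(3).tolist()) for r in tip_of(c,n) if r["confidence"]>.2])
E
```

```text
scene tin_a [([203.0, 203.0], 0.74, [0.481, -0.23]), ([309.0, 202.0], 0.72, [0.469, 0.073]), ([156.0, 203.0], 0.67, [0.486, -0.37]), ([216.0, 164.0], 0.53, [0.328, -0.209])]
scene tin_b [([203.0, 203.0], 0.74, [0.481, -0.23]), ([309.0, 202.0], 0.72, [0.469, 0.073]), ([156.0, 203.0], 0.67, [0.486, -0.37]), ([216.0, 164.0], 0.53, [0.328, -0.209])]
scene shelf_top [([405.0, 189.0], 0.58, [0.485, 0.328])]
scene rail_mixing_mid [([336.0, 216.0], 0.9, [0.628, 0.123]), ([344.0, 212.0], 0.31, [0.616, 0.145])]
scene rail_ready_mid [([239.0, 218.0], 0.56, [0.643, -0.107])]
scene tag [([343.0, 210.0], 0.85, [0.61, 0.143]), ([154.0, 201.0], 0.7, [0.597, -0.323])]
scene jar [([341.0, 200.0], 0.74, [0.457, 0.166])]
scene can [([155.0, 237.0], 0.86, [0.605, -0.35]), ([216.0, 165.0], 0.3, [0.33, -0.21])]
scene thinner []
scene tape [([111.0, 223.0], 0.96, [0.563, -0.484])]
side tin_a [([255.0, 281.0], 0.93, [0.477, -0.225]), ([231.0, 194.0], 0.88, [0.479, 0.073]), ([273.0, 340.0], 0.73, [0.479, -0.369])]
side tin_b [([255.0, 281.0], 0.93, [0.477, -0.225]), ([231.0, 194.0], 0.88, [0.479, 0.073]), ([273.0, 340.0], 0.73, [0.479, -0.369])]
side shelf_top [([215.0, 118.0], 0.87, [0.487, 0.335])]
side rail_mixing_mid [([278.0, 136.0], 0.79, [0.633, 0.119])]
side rail_ready_mid [([309.0, 194.0], 0.74, [0.641, -0.112])]
side tag [([270.0, 132.0], 0.6, [0.618, 0.143])]
side jar [([219.0, 176.0], 0.5, [0.458, 0.157])]
side can [([324.0, 319.0], 0.71, [0.604, -0.355]), ([309.0, 194.0], 0.66, [0.707, 0.014])]
side thinner [([358.0, 264.0], 0.72, [0.741, -0.245])]
side tape []
```

View pics/wrist0.png

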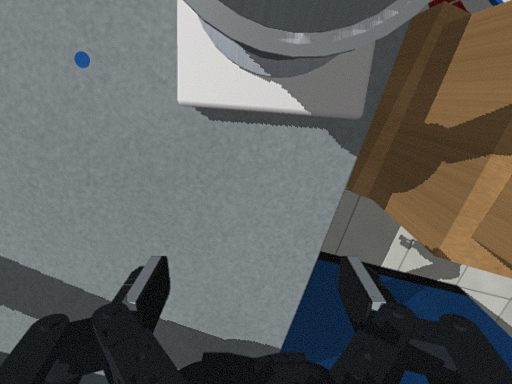

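```bash
cat >> h.py <<'E'
def frame_pts(c,yaw,P):
    P=np.array(P,float); r=R.from_euler("z",yaw).as_matrix(); return P@r.T+np.array(c)
E
python3 - <<'E'
from h import *
sh=[[x,y,0] for x,y in((-.22,-.055),(.22,-.055),(.22,.055),(-.22,.055),(-.22,-.055))]
bar=[[x,y,0] for x,y in((-.005,-.09),(.005,-.09),(.005,.09),(-.005,.09),(-.005,-.09))]
base=[[x,y,-.15] for x,y in((-.035,-.095),(.035,-.095),(.035,.095),(-.035,.095),(-.035,-.095))]
out=[]
for c,box in(("scene",(200,125,250,145)),("side",(140,75,250,200))):
    im=cv2.imread(f"pics/{c}0.png"); s=3.0 if c=="scene" else 2.2
    x,y,w,h=box; cr=cv2.resize(im[y:y+h,x:x+w],None,fx=s,fy=s,interpolation=cv2.INTER_CUBIC)
    for cc,yaw,P in(((.486,.332,.09),0.0,sh),((.630,.121,.15),.05,bar),((.642,-.110,.15),.05,bar),((.630,.121,.15),.05,base),((.642,-.110,.15),.05,base)):
        q=(proj(c,frame_pts(cc,yaw,P))-[x,y]+.5)*s
        cv2.polylines(cr,[q.round().astype(int)],False,(255,0,255),1)
    cv2.imwrite(f"pics/ov_{c}.png",cr); print(cr.shape)
E
```

```text
(435, 750, 3)
(440, 550, 3)
```

View pics/ov_scene.png

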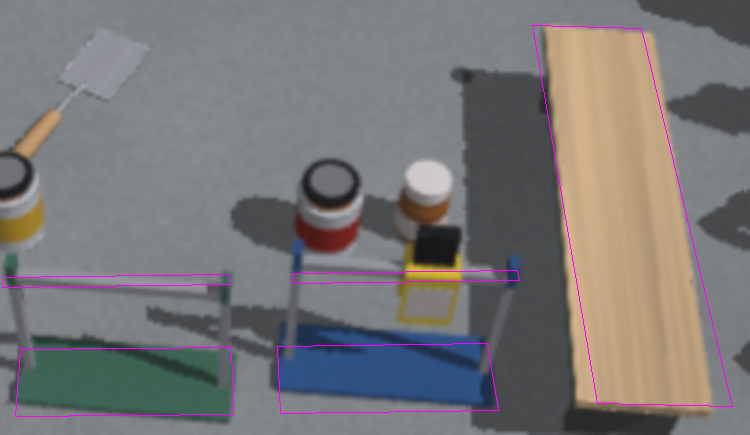

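View pics/ov_side.png

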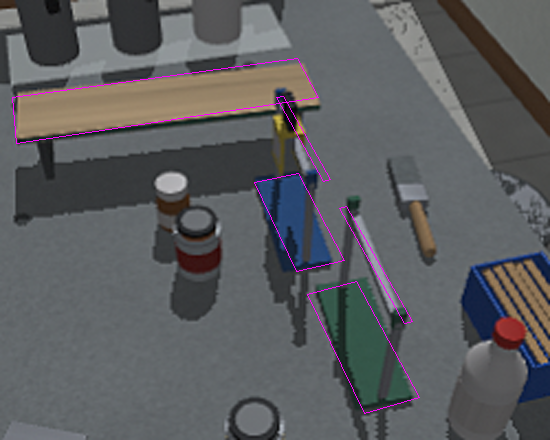

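```bash
python3 - <<'E'
from h import *
from scipy.optimize import least_squares
sc=lambda p:(np.array(p,float)/3+[200-.33,125-.33]); sd=lambda p:(np.array(p,float)/2.2+[140-.3,75-.3])
S=[[-.22,-.055,0],[-.22,.055,0],[.22,.055,0],[.22,-.055,0]]
T=[[0,-.086,.013],[0,.086,.013]]
B=[[-.035,-.095,-.15],[-.035,.095,-.15],[.035,.095,-.15],[.035,-.095,-.15]]
P=dict(scene=camera_params("scene"),side=camera_params("side"))
def fit(name,obs,x0,z):
    f=lambda v:np.concatenate([(proj(c,frame_pts((v[0],v[1],z),v[2],m),P[c])-u).ravel() for c,m,u in obs])
    r=least_squares(f,x0,loss="soft_l1"); print(name,r.x.round(4),abs(f(r.x)).round(1).tolist())
fit("shelf",[("scene",S,sc([(545,25),(653,33),(712,412),(577,405)])),("side",S,sd([(17,138),(15,97),(303,64),(319,102)]))],[.486,.332,0],.09)
fit("blue",[("scene",T,sc([(298,245),(515,263)])),("side",T,sd([(313,174),(283,93)])),("scene",B,sc([(290,322),(487,343),(498,405),(270,388)]))],[.63,.12,0],.15)
fit("green",[("scene",T,sc([(11,260),(226,276)])),("side",T,sd([(400,315),(353,200)])),("scene",B,sc([(30,337),(232,350),(228,422),(13,405)]))],[.64,-.11,0],.15)
E
```

```text
shelf [ 0.4895  0.3296 -0.0613] [0.7, 0.1, 0.3, 0.1, 0.4, 0.1, 0.1, 1.2, 0.5, 0.3, 0.8, 2.3, 0.1, 0.8, 0.7, 0.4]
blue [ 0.6182  0.12   -0.0742] [0.3, 0.0, 0.5, 0.2, 2.2, 0.6, 1.6, 1.1, 3.3, 0.7, 0.9, 0.1, 2.3, 1.4, 1.3, 0.4]
green [ 0.6405 -0.1092 -0.0541] [1.0, 0.2, 0.7, 0.1, 1.0, 1.2, 1.3, 0.2, 1.4, 0.4, 1.0, 1.5, 0.3, 0.0, 0.2, 0.2]
```

```bash
cat >> h.py <<'E'
H=.28
def find_tin(xy,rad=.07):
    g=[]
    for c in("scene","side"):
        read_camera(c)
        k=[at_z(c,r["at"],0)[:2] for r in tip_of(c,"tin_a") if r["confidence"]>.3]
        k=[p for p in k if np.hypot(*(p-xy))<rad]
        if k: g.append(min(k,key=lambda p:np.hypot(*(p-xy))))
    print("tin",[p.round(3).tolist() for p in g]); return np.mean(g,axis=0)
def fz(): return float(np.mean([read_ft_force()[2] for _ in range(3)]))
def press(xy,q):
    move_gripper(0.0); move_ptp([*xy,.2],q); movel([*xy,.114],speed=.15); pause(.2); f0=fz()
    z=.114; first=None
    while z>.090:
        z-=.001; movel([*xy,z],speed=.03); f=fz()-f0
        if first is None and abs(f)>3: first=z
        if abs(f)>22: break
    pause(.2); print("press contact",first,"end",z,"tcp",read_eef_pos()[2].round(4),"f",fz()-f0)
    movel([*xy,.16],speed=.2)
def pick(xy,q,z=.045):
    move_gripper(.085); movel([*xy,.15],q); movel([*xy,z],speed=.12)
    move_gripper(.05,45); print("gap",read_finger_gap(),"force",read_grasp_force(),read_eef_pos().round(4))
    f0=fz(); movel([*xy,H],speed=.2); print("lifted gap",read_finger_gap(),"dF",fz()-f0)
SH=np.array([.4895,.3296]);SY=-.0613
def place(sx,q,z=.045):
    xy=SH+[sx*np.cos(SY),sx*np.sin(SY)]
    move_ptp([*xy,H],q); movel([*xy,.09+z+.015],speed=.2)
    f0=fz(); zz=.09+z+.004
    while zz>.09+z-.004:
        movel([*xy,zz],speed=.03)
        if fz()-f0>3: break
        zz-=.001
    print("placed z",zz-z,"f",fz()-f0); move_gripper(.085); movel([*xy,H],speed=.25); print("t",read_time_s())
E
python3 - <<'E'
from h import *
for n,p in dict(d=(.478,-.228),a=(.475,.073),c=(.48,-.37),s0=(.389,.335),s1=(.489,.33),s2=(.589,.324),tag=(.615,.143),gr=(.64,-.109)).items():
    for y in(0,np.pi/2,-np.pi/2):
        q=[inverse_kinematics([*p,z],down(y)) for z in(.05,.28)]; print(n,round(y,2),[None if k is None else np.round(k,1).tolist() for k in q])
E
```

```text
d 0 [[0.6, 0.4, -0.2, 2.0, 0.1, 0.7, -1.3], [0.6, 0.1, -0.2, 1.8, 0.0, 1.2, -1.2]]
d 1.57 [[0.7, 0.5, -0.4, 2.0, 0.3, 0.7, 0.1], [0.8, 0.2, -0.4, 1.8, 0.1, 1.2, 0.3]]
d -1.57 [[0.3, 0.4, 0.1, 2.0, -0.0, 0.7, -2.7], [0.5, 0.1, -0.1, 1.8, 0.0, 1.2, -2.8]]
a 0 [[0.3, 0.4, -0.6, 2.1, 0.4, 0.7, -2.1], [0.6, 0.1, -0.8, 1.9, 0.1, 1.2, -1.9]]
a 1.57 [[0.6, 0.6, -0.9, 2.1, 0.6, 0.8, -0.8], [0.7, 0.1, -0.9, 1.9, 0.1, 1.2, -0.3]]
a -1.57 [[0.8, 0.8, -1.2, 2.1, 0.9, 1.0, 2.2], [0.9, 0.2, -1.3, 1.9, 0.2, 1.2, 2.8]]
c 0 [[0.7, 0.5, -0.1, 1.8, 0.1, 0.8, -1.0], [0.7, 0.3, -0.1, 1.7, 0.0, 1.2, -1.0]]
c 1.57 [[0.8, 0.6, -0.3, 1.8, 0.2, 0.8, 0.4], [0.9, 0.3, -0.3, 1.7, 0.1, 1.2, 0.5]]
c -1.57 [[0.4, 0.5, 0.2, 1.8, -0.1, 0.8, -2.5], [0.5, 0.3, 0.1, 1.7, -0.0, 1.2, -2.5]]
s0 0 [[-0.1, 0.6, -0.8, 2.0, 0.6, 0.8, -2.8], [-1.0, 0.1, 0.3, 1.9, -0.0, 1.2, -2.3]]
s0 1.57 [[-0.1, 0.6, -0.9, 2.0, 0.6, 0.8, -1.3], [0.1, 0.2, -1.0, 1.9, 0.2, 1.2, -1.0]]
s0 -1.57 [[0.2, 0.9, -1.2, 2.0, 1.0, 1.1, 1.6], [0.3, 0.3, -1.2, 1.8, 0.3, 1.2, 2.1]]
s1 0 [[-0.0, 0.7, -0.8, 1.8, 0.6, 0.9, -2.7], [0.2, 0.5, -1.1, 1.7, 0.4, 1.3, 
[... 259 characters left out ...]
-2.5]]
s2 1.57 [[0.0, 0.8, -0.8, 1.6, 0.7, 1.0, -1.0], [0.2, 0.6, -1.1, 1.5, 0.6, 1.4, -1.0]]
s2 -1.57 [[0.2, 1.1, -1.3, 1.6, 1.1, 1.3, 1.9], [0.2, 0.7, -1.2, 1.5, 0.7, 1.4, 2.1]]
tag 0 [[0.2, 0.7, -0.6, 1.7, 0.5, 0.9, -2.2], [0.4, 0.5, -0.9, 1.6, 0.4, 1.3, -2.1]]
tag 1.57 [[0.3, 0.7, -0.8, 1.7, 0.6, 0.9, -0.7], [0.4, 0.5, -1.0, 1.6, 0.4, 1.3, -0.6]]
tag -1.57 [[0.6, 1.1, -1.3, 1.7, 1.1, 1.2, 2.1], [0.6, 0.6, -1.2, 1.6, 0.6, 1.4, 2.4]]
gr 0 [[0.3, 0.6, -0.3, 1.7, 0.2, 0.8, -1.6], [0.4, 0.4, -0.4, 1.5, 0.2, 1.2, -1.6]]
gr 1.57 [[0.5, 0.7, -0.6, 1.7, 0.5, 0.9, -0.2], [0.5, 0.4, -0.6, 1.5, 0.2, 1.2, -0.1]]
gr -1.57 [[-0.7, 1.2, 1.4, 1.8, -1.3, 1.3, -2.2], [-0.8, 0.8, 1.4, 1.6, -0.8, 1.4, -2.5]]
```

```bash
python3 - <<'E'
from h import *
q=down(np.pi/2)
p=find_tin(np.array([.479,-.228]))
move_ptp([*p,.3],q); print(read_eef_pos(),read_qpos().round(2))
press(p,q)
im=read_camera("side"); cv2.imwrite("pics/pd.png",cv2.resize(im[230:370,210:330,::-1],None,fx=4,fy=4))
print(read_time_s())
E
```

```text
tin [[0.474, -0.219], [0.472, -0.221]]
[ 0.47198299 -0.22204079  0.29965882] [ 0.77  0.13 -0.44  1.83  0.06  1.2   0.31]
press contact 0.102 end 0.09299999999999999 tcp 0.0969 f 25.937372433949395
11.4417
```

View pics/pd.png

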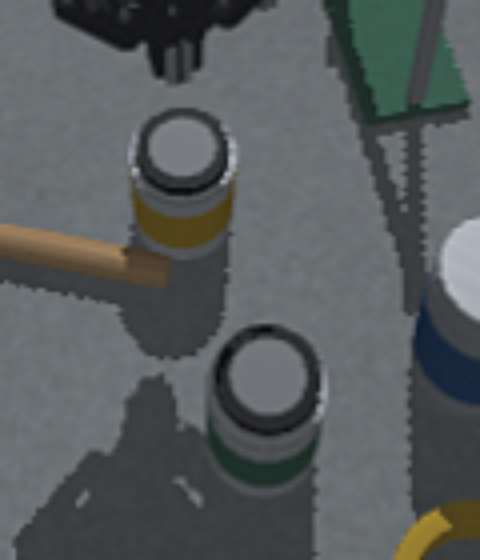

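The side crop shows the yellow tin's lid home with no orange, and the tip height agrees (77.9 mm). The spatula's handle end at about (251,297) is close to the tin, so I'm checking clearance.

```bash
python3 - <<'E'
from h import *
print([at_z("side",p,.01)[:2].round(3).tolist() for p in((252,297),(210,289),(251,301))],[at_z("scene",p,.01)[:2].round(3).tolist() for p in((206,178),(204,175),(219,162))])
move_ptp([.44,-.30,.25],down(np.pi/2)); p=camera_params("wrist")
im=read_camera("wrist"); cv2.imwrite("pics/w1.png",im[:,:,::-1])
print([r for r in tip_of("wrist","tin_a")],proj("wrist",[[.475,-.222,0],[.475,-.222,.078]],p))
for r in tip_of("wrist","tin_a"): print(at_z("wrist",r["at"],0,p))
E
```

```text
[[0.458, -0.267], [0.368, -0.222], [0.454, -0.276]] [[0.394, -0.232], [0.383, -0.24], [0.327, -0.2]]
[{'at': [267.3, 85.5], 'confidence': 0.88}, {'at': [288.3, 214.5], 'confidence': 0.66}] [[285.31534143  99.49177711]
 [293.41578472 100.83034719]]
[ 0.45341796 -0.20630403  0.        ]
[ 0.48374716 -0.3692299   0.        ]
```

View pics/w1.png

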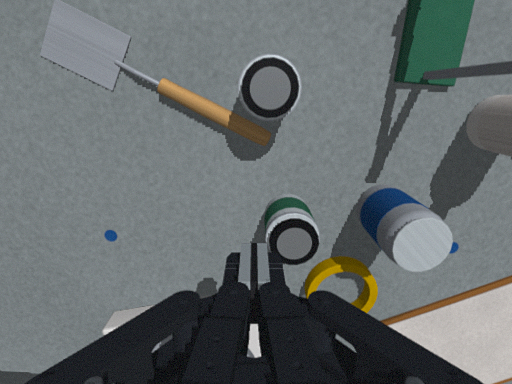

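The wrist view shows the yellow tin's lid at (270,87). The handle end at (262,137) lies on its -y side. I'll close the fingers parallel to the handle and re-measure the tin first.

```bash
python3 - <<'E'
from h import *
print("wrist lid",at_z("wrist",(270,87),.078),at_z("wrist",(268,137),.015),at_z("wrist",(160,87),.015))
p=find_tin(np.array([.46,-.21]))
move_ptp([.46,-.30,.22],down(1.107)); P=camera_params("wrist"); im=read_camera("wrist")
for r in look_for("wrist","lid_a")+look_for("wrist","tin_a"): print(r,at_z("wrist",r["at"],.078,P).round(3))
cv2.imwrite("pics/w2.png",im[:,:,::-1]); print(proj("wrist",[*p,.078],P))
E
```

```text
wrist lid [ 0.45236252 -0.20731845  0.078     ] [ 0.45404749 -0.26155682  0.015     ] [ 0.33133741 -0.20579011  0.015     ]
tin [[0.457, -0.205], [0.456, -0.205]]
{'at': [306.6, 237.5], 'confidence': 0.96} [ 0.483 -0.368  0.078]
{'at': [199.7, 101.8], 'confidence': 0.65} [ 0.452 -0.21   0.078]
{'at': [202.3, 100.1], 'confidence': 0.93} [ 0.455 -0.21   0.078]
{'at': [301.1, 227.0], 'confidence': 0.73} [ 0.483 -0.356  0.078]
[[201.13259717  93.09789165]]
```

View pics/w2.png

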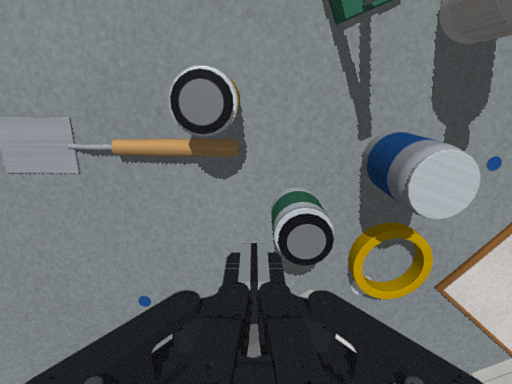

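The yellow tin's lid is at (204,100), so it sits at about (0.455,-0.207). The handle runs level at row 148, parallel to the jaws and clear of the finger paths. I'll pick it now.

```bash
python3 - <<'E'
from h import *
p=np.array([.455,-.207])
move_ptp([*p,.2],down(1.107)); pick(p,down(1.107)); place(.1,down(np.pi/2))
pc=find_tin(np.array([.482,-.369])); move_ptp([*pc,H],down(np.pi/2)); press(pc,down(np.pi/2))
find_tin(np.array([.482,-.369])); find_tin(SH+[.1,0]);find_tin(np.array([.475,.073])); print(read_time_s())
E
```

```text
gap 0.05936413101068655 force 48.87770175933838 [ 0.456  -0.2074  0.0461]
lifted gap 0.05950435366738927 dF -8.162456714550576
placed z 0.09000000000000001 f 6.2956874607507585
t 22.9
tin [[0.483, -0.372], [0.49, -0.374]]
press contact 0.102 end 0.09199999999999998 tcp 0.0972 f 21.70156774270796
tin [[0.482, -0.371], [0.48, -0.371]]
tin [[0.524, 0.354]]
tin [[0.471, 0.08]]
34.5
```

```bash
python3 - <<'E'
from h import *
q=down(np.pi/2)
p=np.array([.481,-.371]); movel([*p,.16]); pick(p,q); place(0,q)
pa=find_tin(np.array([.475,.075])); move_ptp([*pa,.25],q); press(pa,q)
movel([pa[0],pa[1]-.09,.22]); P=camera_params("wrist"); im=read_camera("wrist"); cv2.imwrite("pics/wa.png",im[:,:,::-1])
for r in look_for("wrist","tin_a"): print(r,at_z("wrist",r["at"],.06,P).round(3))
for r in look_for("wrist","jar"): print("jar",r,at_z("wrist",r["at"],.06,P).round(3))
print(find_tin(np.array([.475,.075])),read_time_s())
E
```

```text
gap 0.05951551927616922 force 49.25163745880127 [ 0.4822 -0.3714  0.0464]
lifted gap 0.05921534301137797 dF -7.62923695487757
placed z 0.09000000000000001 f 9.717130606989672
t 44.4083
tin [[0.462, 0.074], [0.483, 0.079]]
press contact 0.104 end 0.09399999999999999 tcp 0.0969 f 24.917525323036134
{'at': [257.2, 94.1], 'confidence': 0.9} [0.473 0.071 0.06 ]
{'at': [236.8, 10.7], 'confidence': 0.49} [0.456 0.137 0.06 ]
jar {'at': [238.3, 9.8], 'confidence': 0.85} [0.457 0.138 0.06 ]
jar {'at': [462.7, 350.8], 'confidence': 0.53} [ 0.732 -0.23   0.06 ]
tin [[0.482, 0.072], [0.476, 0.069]]
[0.47916614 0.07036638] 54.525
```

View pics/wa.png

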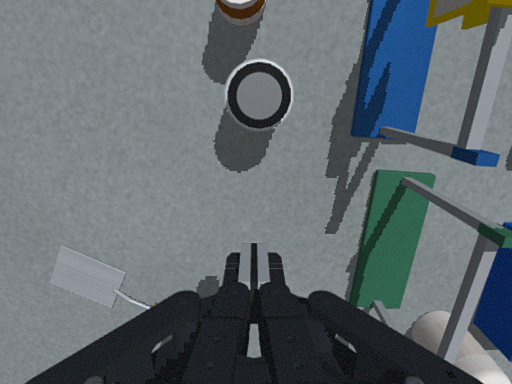

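Tin_a's lid is at (259,95), pressed home. The jar at (240,10) is clear of fingers closing along x.

```bash
python3 - <<'E'
from h import *
q=down(np.pi/2)
p=at_z("wrist",(259,95),.078)[:2]; print(p)
movel([*p,.2]); pick(p,q); place(-.1,q)
move_ptp([.62,-.02,.34],down(np.pi/2-.05)); P=camera_params("wrist"); np.save("P.npy",P,allow_pickle=True)
im=read_camera("wrist"); cv2.imwrite("pics/wr.png",cv2.resize(im[:,:,::-1],None,fx=1.5,fy=1.5))
for n in("tag","rail_mixing_mid","rail_ready_mid"):
  for r in tip_of("wrist",n): print(n,r,at_z("wrist",r["at"],.15,P).round(3))
for c in("scene","side"):
  im=read_camera(c)
  for n in("tag","tin_a"):
    for r in tip_of(c,n): print(c,n,r,at_z(c,r["at"],.15 if n=="tag" else .09).round(3))
  cv2.imwrite(f"pics/{c}1.png",im[:,:,::-1])
print(read_time_s())
E
```

```text
[0.47548289 0.06944602]
gap 0.05891261212514677 force 48.34342181682587 [0.4763 0.0695 0.046 ]
lifted gap 0.05910612827017622 dF -9.413344424171605
placed z 0.09000000000000001 f 6.56691815789992
t 63.7333
tag {'at': [243.4, 9.7], 'confidence': 0.82} [0.615 0.141 0.15 ]
rail_mixing_mid {'at': [243.1, 31.9], 'confidence': 0.6} [0.614 0.122 0.15 ]
rail_ready_mid {'at': [278.7, 252.6], 'confidence': 0.88} [ 0.643 -0.113  0.15 ]
scene tag {'at': [343.3, 211.4], 'confidence': 0.64} [0.614 0.143 0.15 ]
scene tin_a {'at': [405.3, 219.6], 'confidence': 0.91} [0.588 0.312 0.09 ]
scene tin_a {'at': [404.9, 161.0], 'confidence': 0.74} [0.38  0.343 0.09 ]
scene tin_a {'at': [407.0, 190.0], 'confidence': 0.57} [0.489 0.332 0.09 ]
side tag {'at': [271.2, 129.5], 'confidence': 0.63} [0.624 0.155 0.15 ]
side tin_a {'at': [216.4, 117.6], 'confidence': 0.72} [0.491 0.338 0.09 ]
side tin_a {'at': [189.0, 121.8], 'confidence': 0.69} [0.401 0.336 0.09 ]
side tin_a {'at': [245.4, 115.5], 'confidence': 0.58} [0.586 0.326 0.09 ]
65.8083
```

View pics/wr.png

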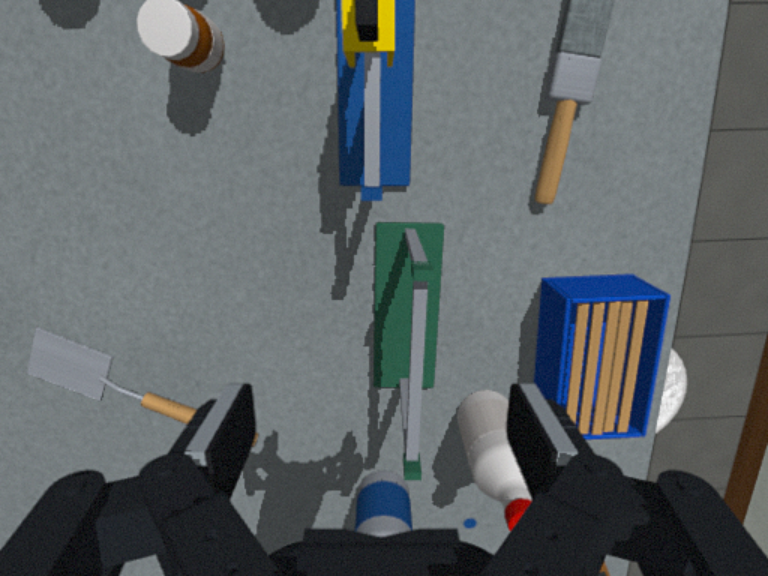

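View pics/side1.png

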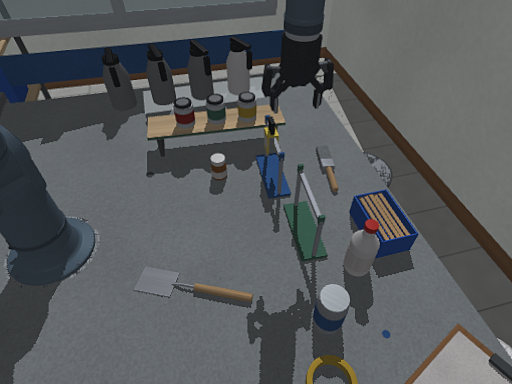

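All three tins are up on the shelf (side view 183/215/246, row 108). In the wrist view the green bar runs (421,285)–(413,462) and the blue bar (373,55)–(372,185), with the tag grip at about (368,20). I'm converting these to bar lines.

```bash
python3 - <<'E'
from h import *
P=np.load("P.npy",allow_pickle=True).item()
f=lambda x,y,z=.15: at_z("wrist",(x/1.5-.17,y/1.5-.17),z,P)
g1,g2=f(420,288),f(413,460); b1,b2=f(373,56),f(372,186)
for n,a,b in(("g",g1,g2),("b",b1,b2)): print(n,a.round(4),b.round(4),"yaw",-np.arctan2(a[0]-b[0],a[1]-b[1]),np.linalg.norm(a-b))
t=np.array([.615,.143])
q=down(np.pi/2-.065)
move_ptp([t[0],t[1]-.08,.30],q); P=camera_params("wrist"); im=read_camera("wrist"); np.save("P2.npy",P,allow_pickle=True)
for r in tip_of("wrist","tag")[:2]: print(r,at_z("wrist",r["at"],.15,P))
cv2.imwrite("pics/wt.png",cv2.resize(im[:300,100:400,::-1],None,fx=2,fy=2))
E
```

```text
g [ 0.6457 -0.0374  0.15  ] [ 0.6372 -0.191   0.15  ] yaw -0.05475861189812009 0.15379447408443053
b [0.6189 0.1177 0.15  ] [0.6142 0.0374 0.15  ] yaw -0.05911377717125832 0.08042689523013472
{'at': [250.7, 101.6], 'confidence': 0.6} [0.6148958  0.14162951 0.15      ]
{'at': [286.8, 336.0], 'confidence': 0.26} [ 0.63994385 -0.11920944  0.15      ]
```

View pics/wt.png

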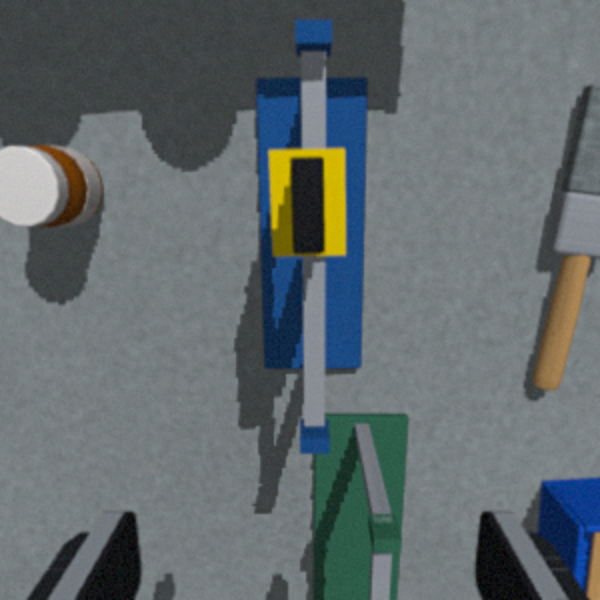

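The tag grip top centre is at crop (308,205), squared to the jaws. Picking and moving it to the green rail.

```bash
python3 - <<'E'
from h import *
P=np.load("P2.npy",allow_pickle=True).item()
g=at_z("wrist",(100+308/2-.25,205/2-.25),.195,P); b=at_z("wrist",(100+308/2-.25,202/2-.25),.155,P); print(g,b)
q=down(np.pi/2-.06); x,y=g[:2]
move_gripper(.06); movel([x,y,.28],q); movel([x,y,.179],speed=.1)
move_gripper(0,30); e=read_eef_pos(); print(read_finger_gap(),read_grasp_force(),e)
movel([x,y,.305],speed=.12); print("lift gap",read_finger_gap())
G=np.array([.6413,-.112]); movel([*G,.305],q,speed=.12); 
P=camera_params("wrist"); im=read_camera("wrist"); cv2.imwrite("pics/wg.png",cv2.resize(im[:,:,::-1],None,fx=1.5,fy=1.5))
im=read_camera("side"); cv2.imwrite("pics/sg.png",cv2.resize(im[80:270,230:400,::-1],None,fx=3,fy=3)); print(read_time_s(),read_eef_pos())
E
```

```text
[0.61766043 0.14209878 0.195     ] [0.61761027 0.1422834  0.155     ]
0.01173239264444095 33.2843291759491 [0.61786112 0.14214274 0.17940128]
lift gap 0.011605423934292761
72.6583 [ 0.64126122 -0.11130092  0.30510078]
```

View pics/sg.png

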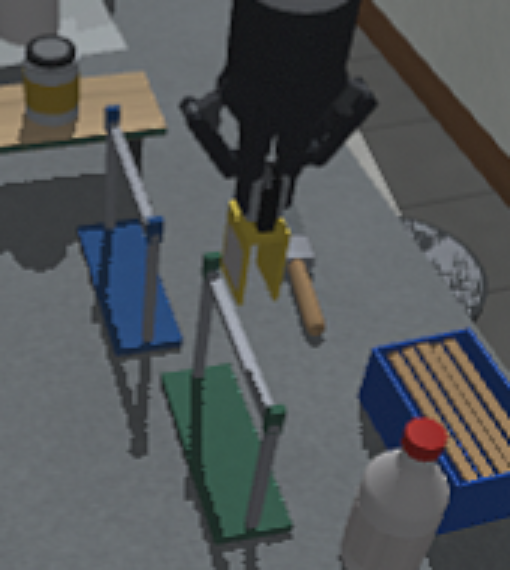

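The tag hangs square in the jaws above the green rail, with its plates at crop (235–285, 205–300). Lowering with a force watch.

```bash
python3 - <<'E'
from h import *
G=[.6413,-.112]; f0=read_ft_force()
z=.305
while z>.177:
    z-= .01 if z>.19 else .001
    movel([*G,z],speed=.08); f=read_ft_force()-f0
    if abs(f).max()>4: break
print("z",z,read_eef_pos(),f)
if z<.186:
    move_gripper(.05); pause(.3); movel([*G,.30],speed=.15)
im=read_camera("side"); cv2.imwrite("pics/end.png",cv2.resize(im[70:310,150:400,::-1],None,fx=2.4,fy=2.4))
for r in tip_of("side","tag")[:2]: print(r,at_z("side",r["at"],.15))
read_camera("scene")
for r in tip_of("scene","tag")[:2]: print(r,at_z("scene",r["at"],.15))
for s in(-.1,0,.1):
    e=SH+[s*np.cos(SY),s*np.sin(SY)]; print(e.round(3),*[[at_z(c,r["at"],.09)[:2].round(3).tolist() for r in tip_of(c,"tin_a") if np.hypot(*(at_z(c,r["at"],.09)[:2]-e))<.04] for c in("scene","side")])
print(read_time_s())
E
```

```text
z 0.17799999999999988 [ 0.64164213 -0.11195671  0.17941418] [-1.69507312 -1.11386304  5.53637249]
{'at': [312.2, 192.9], 'confidence': 0.57} [ 0.6495667  -0.11143766  0.15      ]
{'at': [237.0, 217.1], 'confidence': 0.74} [ 0.63955929 -0.11256011  0.15      ]
{'at': [242.8, 220.4], 'confidence': 0.73} [ 0.6488064  -0.09800305  0.15      ]
[0.39  0.336] [[0.382, 0.336]] [[0.393, 0.327]]
[0.49 0.33] [[0.485, 0.339]] [[0.502, 0.32]]
[0.589 0.323] [[0.592, 0.322]] [[0.594, 0.319]]
79.925
```

View pics/end.png

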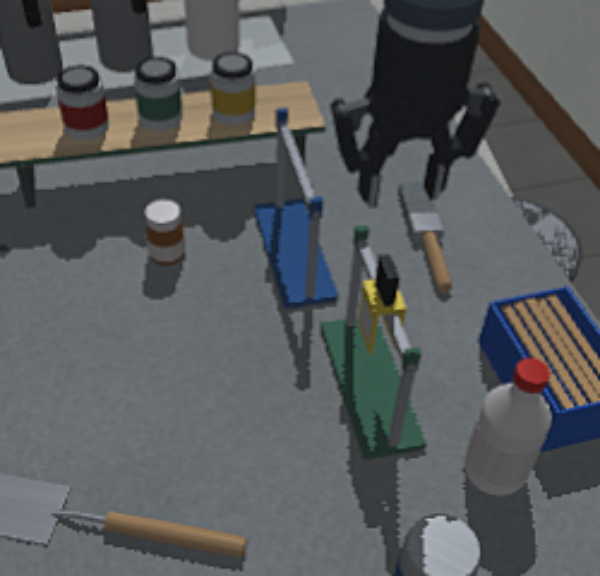

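The tag hangs on the green rail at about (385,300), between the stops. The three tins stand upright on the shelf at (82,100), (158,90) and (233,87) with lids home, and nothing else has moved. Handing in.

```bash
python3 -c "
from h import *
print(sign_off())"
```

```text
the job is handed in; nothing more can be done
None
```

I pressed the lids of all three tins (red, green and yellow; I saw no blue one) fully home and stood the tins on the shelf. The yellow tag now hangs between the green rail's stops, and I handed the job in at about 80 s.

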